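Lock the inspection nest's strap with its hairpin clip

ROBOT

A 7-joint arm with a two-finger parallel gripper is mounted at the origin on the work surface. World frame = base frame: x ahead of the robot, y to its left, z up, the work surface at z = 0. Lengths are in m, angles in rad, forces in N, time in s.
With the tool pointing down it reaches from about 0.4 to 0.875 m from the base axis. Payload 19.3 kg.
Tool frame: the origin (TCP) lies midway between the tips of the shut fingers; the grasp point (between the pads) lies 19 mm behind it; z points along the fingers, y is the line along which they close (so a half turn about z gives the same grasp; the last joint's range is limited). The gripper opens to 85 mm and grips with 20 to 120 N. Pads are 22 mm wide; open, the fingers measure 114 mm over their backs; the gripper's body (76 mm by 85 mm) begins 54 mm behind the grasp point. The pads swing forward as they close: fully open they stand 13 mm farther back than shut.
Start: joints at [1.041, 0.521, -0.036, 1.599, 0.021, 1.021, -0.113], TCP at [0.277, -0.56, 0.231] pointing down, gripper open.
Joint ranges: [-2.91, 2.91], [-0.3, 2.13], [-1.5, 1.42], [0.17, 2.43], [-1.26, 4.41], [0.16, 1.93], [-2.52, 2.52]. Speed limits (rad/s): [1.89, 1.89, 2.39, 2.39, 3.01, 3.01, 3.01].

INTERFACE

Orientations are given as [roll, pitch, yaw] about the fixed x, y, z axes, in that order (R = Rz(yaw) Ry(pitch) Rx(roll)).
In Python, from workcell import bot gives the robot as it stands.
- The arm moves only by the tool move_arm, never from a script. Its argument "series" is a list of rows, each a list of 3 entries, a list of its own where there are three numbers: the shift along the tool's x, y, z in cm, then the turn, a rotation vector about the tool's x, y, z in rad, then the opening in per cent of the stroke, from 0 (shut) to 100 (fully open). A call has 1 to 20 rows; each row is the pose to reach, as a shift and turn from the pose commanded when the call began, along the tool's axes at that moment; what a row does not reach only later rows make up. A row lasts 1/12 s, in which the tool goes at most 41.7 mm and 7.16 degrees, less where a joint would pass 70% of its speed; a pose out of reach is approached as far as the arm can. A call with a gripper value outside its range is refused whole. The fingers move at their own pace and stop on an object; "squeeze" is the grip in N (left out, the last holds). Time passes only in rows, so rows that repeat a pose let the fingers close. It gives the time, the measured TCP pose, the force, the opening and the grip force at its end, in the units of the state.
- bot.observe(): the state, without advancing time (a new reading comes with each control period).
- bot.grab_frame(name): name is "scene" or "top" or "wrist"; returns (picture, depth): 480x640x3 uint8, red, green, blue; 480x640 float32, m along the optical axis (not along the pixel's ray), 0 where there is no reading.
- bot.camera_params(name): a dict with "fovy" (degrees; the focal length in pixels is half the picture's height over the tangent of half this angle, whatever the lens; pixels are square), "cx", "cy" (the principal point, pixels), "dist_coeffs" ([k1, k2, p1, p2, k3] as OpenCV has them; the pictures are not rectified), "R" (3x3) and "t" (3): a world point X has camera coordinates R X + t; the wrist camera has in their place "tool_from_camera" (4x4, takes a point from camera to tool coordinates, whose origin is the TCP and whose axes are the flange's). Camera axes: x right, y down, z forward; pixel columns grow to the right and rows downward; lengths in m; the calibration is good to about 2 mm. A picture is of the moment at which its call begins: read the wrist's pose just before it. camera_params takes no time and is no camera call.
- bot.job_done(): hands the job in; it is judged then, once.
Trained networks look in the newest picture that a camera, given by its name, has taken for a name from the list of things; names that differ only in an ending like _2 or _b are one class to them, and where a whole thing is asked for, a point or a joint stands for the part that bears it (a point fixed in the world has none). Each returns a list of dicts, best first, with "conf" (0 to 1); they miss things now and then, are a little off and sometimes report something else, mostly with a low value. They report only what shows in the picture. A call takes as long as a camera call. They do not tell look-alikes from the thing itself.
- bot.find_in(camera, thing): "bbox" ([left, top, right, bottom] in pixels, round what is visible of it).
- bot.trace(camera, thing): "mask" (480x640 bool, what is visible of it) and "bbox" ([left, top, right, bottom] in pixels, round what is visible of it).
The state is a dict: "clock": time; "qpos": joint angles; "qd": joint speeds; "joint_efforts": joint torques, N m; "position": TCP position; "tool_rot": TCP orientation; "force": force on the tool from outside, world axes, zero at the start; "moment": the same for the moment, N m; "grip_width": finger opening in m; "finger_force": force on a finger pad.
Only numpy, scipy, OpenCV 4.12 (cv2) and the standard library are available. Lean on these libraries where they do the work, as an engineer would, in place of code of your own. Each camera call takes 0.05 s, during which the arm holds its last target. There are 200 camera calls.

TASK

Close the yellow hold-down strap of the connector inspection nest down flat over its steel stud. Then pick up the hairpin clip by its orange grip and push it along the strap, towards the hinge, over the stud's neck until it snaps fully home, feeling for the snap and stopping gently as it comes home; leave it there and leave the other things on the bench alone.

Things in the scene. Friction and masses are not known exactly. Their poses are not given: they have to be found in the camera images.
- nest: Inspection nest fixed to the bench: aluminium base 230 x 120 x 15 mm, white block with black connectors, two dark hinge ears 60 mm high, a steel stud. Origin on the bench below the middle of the stud's adjusting slot; x points from stud to hinge (along the closed strap), z up. The hinge axis lies along y at x = 100, z = 47.5 mm.
- strap (a joint): Hinge angle (rad) of the yellow strap: 0 = closed flat, grows as it lifts. 185 mm long from the hinge axis, 56 wide, 5 thick; closed, its top is 50 mm above the bench and it spans x = -85 to 96 mm of the nest, with a slot 66 x 29 mm for the stud. Stiff hinge: stays at any angle, closes under about 6 N pressed down 50 mm from the hinge axis.
- strap_top (a point): Point on the strap's top face, on its centre line, 50 mm from the hinge axis (a good place to press); moves with the strap. Smooth enamel: the clip slides on it easily. A clip pushed high on its grip tends to dip its mouth onto the strap and bind.
- stud_mid (a point): Middle of the stud's slot, 54.5 mm above the bench. The stud itself is clamped somewhere within 18 mm of here along the nest's x (not across); where is not measured; it does not move. Polished steel: shoulder 26 mm across up to 50 mm above the bench (level with the closed strap's top), neck 14 mm across from 50 to 59 mm, head 22 mm across up to 67.5 mm.
- clip_grip (a point): Centre of the clip's orange grip block: 20 mm long (along the clip), 14 wide, 28 high, its underside level with the clip's, 14 mm below this point. The clip lies flat on the bench, grip up; x points along the clip from grip to mouth, z up.
- clip_pocket (a point): 54 mm ahead of clip_grip, mid-height of the two 5 mm wire legs: the neck's axis sits here when home. Legs reach 26 mm further; the mouth is 26 mm wide and narrows to 10 mm at the bulges, 6 mm ahead of here; a rigid stop is 7 mm behind. The bulges pass the neck at about 8 to 13 N of push, then the push drops and the clip moves on about 6 mm to the stop, where force rises steeply.
- clip: The loose hairpin clip, about 75 g, steel with an orange grip; origin under clip_pocket on its underside, same axes as clip_grip.
- leg_left (a joint): Opening (rad) of the clip's left spring leg about its root 34 mm behind the pocket; 0 = relaxed, about 0.05 with the bulge on the neck's widest place.
- leg_right (a joint): The same for the right leg.
- parts_bin: Bystander: pink bin of black connectors, 90 x 130 x 45 mm, origin under its centre.
- driver: Bystander: blue screwdriver lying on the bench, 160 mm long, origin below its middle.
- pot: Bystander: small jar, 52 mm across, 70 mm high, origin under its centre.
Not all that is in view belongs to the job. Leave any black or blue look-alike of the clip alone.

How it is judged:
On the way, in this order (a step that is already met when the one before it is completed fails the run):
1. the strap is closed flat (value of joint strap below 0.04 rad), for 0.2 s.
2. the clip has snapped past its bulges: the stud's neck sits in the clip's pocket (horizontal distance between clip_pocket and stud_c1 below 0.003 m and height (world z) of clip_pocket between 0.048 and 0.0585 m and value of joint each of leg_left, leg_right below 0.025 rad), for 0.2 s.
At the end, for the whole second after the job is handed in: The strap is closed to within 0.04 rad; the clip lies flat (within 0.2 rad) on it at the height of the stud's neck, with the middle of its pocket within 3 mm of the neck's axis, both legs closed again (under 0.025 rad) and the clip at rest, released (all of step 2 and value of joint strap below 0.04 rad and angle between clip's own z axis and vertical below 0.2 rad and linear speed of clip below 0.02 m/s); the robot touches nothing.
It fails at once if the clip's inner stop is rammed against the stud with more than 18 N (contact force between clip_c1 and stud above 18 N).
It fails at once if the fingers press on the nest or strap with more than 40 N (contact force between the fingers and nest above 40 N).
It fails at once if the pink bin is moved more than 20 mm (distance of parts_bin from where it was at the start of the episode above 0.02 m).
It fails at once if the screwdriver is moved more than 20 mm (distance of driver from where it was at the start of the episode above 0.02 m).
It fails at once if the jar is moved more than 20 mm (distance of pot from where it was at the start of the episode above 0.02 m).
It also fails if it takes over 62 s, if anything falls off the work surface, if the arm or the gripper's body presses on something with over 40 N, if the wrist force passes 120 N, or if a joint passes its speed limit or range.

## Working session

There is one attempt and no reset: what is moved stays moved. The work goes in short steps, Python scripts to look and compute and a tool call to move; the robot and the scene stay as the last step left them, time stands still between calls to the robot, and variables do not carry over. Pictures are saved under pics/ and viewed, at most 10 in all, crops included, and the job is handed in when it is done.

Besides the shell and the picture viewer there is one more tool, called after "Call:" in YAML: its name, and indented under it one key for each argument. move_arm: Moves the arm, as the interface text tells. Its arguments: {"type":"object","properties":{"series":{"type":"array"},"squeeze":{"type":"number"}},"required":["series"]}

```bash
mkdir -p pics; ls; cat > h.py <<'E'
from workcell import bot
import numpy as np, cv2
from scipy.spatial.transform import Rotation as Rn
def cam(n,st=None):
    p=bot.camera_params(n); f=240/np.tan(np.radians(p["fovy"])/2)
    K=np.array([[f,0,p["cx"]],[0,f,p["cy"]],[0,0,1]]); d=np.array(p["dist_coeffs"],float)
    if "R" in p: R=np.array(p["R"]);t=np.array(p["t"])
    else:
        T=np.array(p["tool_from_camera"]); st=st or bot.observe()
        Rt=Rn.from_euler("xyz",st["tool_rot"]).as_matrix()
        Rc=Rt@T[:3,:3]; tc=Rt@T[:3,3]+np.array(st["position"]); R=Rc.T;t=-R@tc
    return K,d,R,t
def world(n,uv,z=None,depth=None,st=None):
    "uv Nx2 -> world points, on plane height z or by depth (N)"
    K,d,R,t=cam(n,st); uv=np.array(uv,float).reshape(-1,1,2)
    r=cv2.undistortPoints(uv,K,d).reshape(-1,2); r=np.c_[r,np.ones(len(r))]
    c=-R.T@t; w=r@R
    s=(z-c[2])/w[:,2] if depth is None else np.asarray(depth)
    return c+w*s[:,None]
def pix(n,X,st=None):
    K,d,R,t=cam(n,st); return cv2.projectPoints(np.array(X,float).reshape(-1,3),cv2.Rodrigues(R)[0],t,K,d)[0].reshape(-1,2)
def save(name,im): cv2.imwrite("pics/"+name+".png",im[:,:,::-1])
E
python3 - <<'E'
from h import *
s=bot.observe(); print({k:np.round(v,3) for k,v in s.items()})
for n in("top","scene"):
    im,dp=bot.grab_frame(n); save(n+"0",im); np.save(n+"0.npy",dp)
    K,d,R,t=cam(n); print(n,K[0,0],-R.T@t,R[2])
    for th in ("clip","clip_grip","nest","strap","parts_bin","driver","pot"):
        for r in bot.trace(n,th)[:4]:
            m=r["mask"]&(dp>0); v,u=np.nonzero(m)
            if len(u)==0: continue
            P=world(n,np.c_[u,v],depth=dp[m]); print(th,round(r["conf"],2),np.round(r["bbox"]),len(u),np.round(np.median(P,0),3),np.round(P.min(0),3),np.round(P.max(0),3))
E
```

```text
pics
{'clock': np.float64(0.0), 'qpos': array([ 1.041,  0.522, -0.036,  1.6  ,  0.021,  1.021, -0.113]), 'qd': array([ 0.001, -0.   ,  0.   , -0.   ,  0.001, -0.001, -0.001]), 'joint_efforts': array([-0.0000e+00, -9.2712e+01,  1.9800e+00, -3.6992e+01,  1.8000e-02,
        8.0000e-03,  0.0000e+00]), 'position': array([ 0.277, -0.56 ,  0.231]), 'tool_rot': array([-3.14,  0.  ,  0.46]), 'force': array([-0.123, -0.084, -0.124]), 'moment': array([-0.027, -0.061, -0.047]), 'finger_force': np.float64(0.0), 'grip_width': np.float64(0.085)}
top 512.0262049797051 [0.45536375 0.0353143  1.15302494] [ 0.09708685  0.00125972 -0.99527512]
clip 0.69 [365. 249. 395. 285.] 281 [ 0.494 -0.088  0.005] [ 0.45  -0.132 -0.005] [ 0.524 -0.06   0.032]
clip 0.65 [476. 233. 505. 242.] 226 [ 0.547 -0.345  0.006] [ 0.536 -0.375 -0.004] [ 0.559 -0.316  0.032]
clip 0.62 [421. 258. 452. 289.] 212 [ 0.462 -0.233  0.006] [ 0.436 -0.252 -0.004] [ 0.511 -0.192  0.034]
clip_grip 0.77 [463. 230. 502. 245.] 337 [ 0.547 -0.335  0.005] [ 0.532 -0.375 -0.005] [ 0.567 -0.286  0.032]
clip_grip 0.71 [419. 253. 453. 289.] 303 [
[... 1653 characters left out ...]
. 235. 193. 254.] 35 [ 0.509 -0.219  0.004] [ 0.484 -0.235  0.001] [ 0.525 -0.215  0.007]
nest 0.7 [194. 229. 201. 246.] 63 [ 0.484 -0.212  0.004] [ 0.462 -0.227 -0.001] [ 0.507 -0.191  0.007]
nest 0.64 [312. 208. 393. 345.] 7718 [0.627 0.105 0.036] [ 0.39   0.028 -0.004] [0.719 0.184 0.145]
strap 0.88 [333. 205. 381. 310.] 2780 [0.6   0.106 0.091] [ 0.392  0.068 -0.003] [0.677 0.164 0.145]
parts_bin 0.9 [128. 311. 222. 379.] 4918 [ 0.723 -0.203  0.024] [ 0.648 -0.286 -0.003] [ 0.772 -0.134  0.048]
driver 0.64 [444. 187. 469. 251.] 471 [0.415 0.327 0.021] [0.36  0.314 0.003] [0.519 0.339 0.027]
pot 0.96 [489. 309. 535. 353.] 1308 [0.712 0.36  0.061] [ 0.66   0.341 -0.001] [0.728 0.426 0.072]
```

```bash
python3 - <<'E'
from h import *
im=cv2.imread("pics/top0.png")
a=cv2.resize(im[160:300,240:520],(800,400),interpolation=cv2.INTER_CUBIC)
b=cv2.resize(im[225:295,355:515],(400,175),interpolation=cv2.INTER_CUBIC)
s=cv2.imread("pics/scene0.png");c=cv2.resize(s[195:355,90:410],(400,200),interpolation=cv2.INTER_CUBIC)
o=np.zeros((600,800,3),np.uint8);o[:400]=a;o[400:575,:400]=b;o[400:,400:]=c;cv2.imwrite("pics/a.png",o)
E
```

```text
(no output)
```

View pics/a.png

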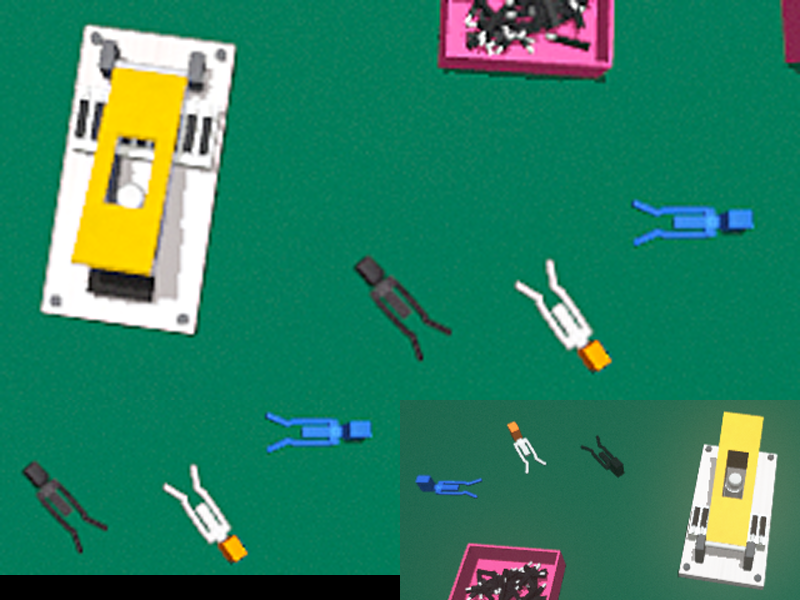

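The picture shows three candidates: a black clip at top-px (376,267), a blue one at (487,237), and a steel one with an orange grip at (448,284). The orange one fits the description. The nest hinge points to world +x, and the strap is raised about 0.5 rad.

```bash
cat >> h.py <<'E'
def to(pos,yaw):
    "shift cm / rotvec in tool axes from current measured pose to a tool-down pose with that yaw (half-turn free)"
    s=bot.observe(); R0=Rn.from_euler("xyz",s["tool_rot"])
    R1=Rn.from_euler("xyz",[np.pi,0,yaw])
    print("shift cm",np.round(R0.inv().apply(np.array(pos)-s["position"])*100,2),"rotvec",np.round((R0.inv()*R1).as_rotvec(),3))
E
python3 - <<'E'
from h import *
p=bot.camera_params("wrist");print(np.round(p["tool_from_camera"],3),p["fovy"],p["cx"],p["cy"])
im=cv2.imread("pics/top0.png");hsv=cv2.cvtColor(im,cv2.COLOR_BGR2HSV)
m=cv2.inRange(hsv,(8,150,120),(18,255,255));m[:250]=0;m[:,:415]=0;m[:,460:]=0
v,u=np.nonzero(m);dp=np.load("top0.npy")
P=world("top",np.c_[u,v],depth=dp[m>0]);print(len(u),np.median(u),np.median(v),np.round(P[P[:,2]>.02].mean(0),3))
# yellow strap top plane
m=cv2.inRange(hsv,(22,150,120),(32,255,255));v,u=np.nonzero(m&(255*((dp>0))).astype(np.uint8));P=world("top",np.c_[u,v],depth=dp[v,u])
ok=(abs(P[:,1]-.105)<.06)&(P[:,2]>.045)&(P[:,2]<.16);P=P[ok];c=P.mean(0);q=P-c;w=np.linalg.svd(q,full_matrices=False)[2]
print(c,w)
print("edges",[ (q@w[i]).min().round(3) for i in range(3)],[ (q@w[i]).max().round(3) for i in range(3)])
to((0.43,-0.26,0.25),0.6); to((.6,.1,.3),0.1)
E
```

```text
[[-0.001 -0.959 -0.284  0.072]
 [ 1.    -0.001  0.    -0.   ]
 [-0.    -0.284  0.959 -0.142]
 [ 0.     0.     0.     1.   ]] 65.53988800229372 316.5038156798081 240.70518601269413
29 446.0 285.0 [ 0.446 -0.227  0.089]
[0.58642873 0.10796514 0.10045306] [[-0.84955587  0.13247841  0.51059211]
 [ 0.15242099  0.98831164 -0.00281987]
 [ 0.50499769 -0.07542932  0.85981844]]
edges [np.float64(-0.097), np.float64(-0.029), np.float64(-0.056)] [np.float64(0.087), np.float64(0.032), np.float64(0.005)]
shift cm [ 27.   -20.12  -1.87] rotvec [-0.   -0.   -0.14]
shift cm [ 58.21 -44.83  -6.87] rotvec [-0.   -0.    0.36]
```

Call:
move_arm:
  series:
    - [[32, -21, 2], [0, 0, -0.14], 100]
    - [[32, -21, 2], [0, 0, -0.14], 100]
    - [[32, -21, 2], [0, 0, -0.14], 100]
    - [[32, -21, 2], [0, 0, -0.14], 100]
    - [[32, -21, 2], [0, 0, -0.14], 100]
    - [[32, -21, 2], [0, 0, -0.14], 100]
    - [[32, -21, 2], [0, 0, -0.14], 100]
    - [[32, -21, 2], [0, 0, -0.14], 100]
    - [[32, -21, 2], [0, 0, -0.14], 100]
    - [[32, -21, 2], [0, 0, -0.14], 100]
    - [[32, -21, 2], [0, 0, -0.14], 100]
    - [[32, -21, 2], [0, 0, -0.14], 100]
    - [[32, -21, 2], [0, 0, -0.14], 100]
    - [[32, -21, 2], [0, 0, -0.14], 100]

```text
clock: 1.97
position: [0.4703, -0.2312, 0.2114]
tool_rot: [3.141, 0.0, 0.598]
force: [0.4, 0.1, -1.0]
grip_width: 0.0851
finger_force: 0.0
```

```bash
python3 - <<'E'
from h import *
s=bot.observe();print(s["clock"],np.round(s["position"],4),np.round(s["tool_rot"],4),np.round(s["qd"],2))
im,dp=bot.grab_frame("wrist");save("w1",im);np.save("w1.npy",dp)
hsv=cv2.cvtColor(im,cv2.COLOR_RGB2HSV)
m=cv2.inRange(hsv,(6,150,100),(19,255,255))
n,l,S,C=cv2.connectedComponentsWithStats(m)
for i in range(1,n):
    if S[i,4]<150: continue
    v,u=np.nonzero((l==i)&(dp>0));P=world("wrist",np.c_[u,v],depth=dp[v,u],st=s)
    T=P[P[:,2]>.024];r=cv2.minAreaRect((T[:,:2]*1000).astype(np.float32));print(S[i],np.round(T.mean(0),4),r)
for r in bot.trace("wrist","clip"):
    v,u=np.nonzero(r["mask"]&(dp>0));P=world("wrist",np.c_[u,v],depth=dp[v,u],st=s);print(r["conf"],r["bbox"],np.round(np.median(P,0),3))
    P=P[(P[:,2]>.001)]; print(cv2.minAreaRect((P[:,:2]*1000).astype(np.float32)))
to((.6,.1,.3),-0.154)
E
```

```text
1.9667 [ 0.4703 -0.2312  0.2114] [3.1414e+00 3.0000e-04 5.9780e-01] [ 0. -0. -0.  0. -0. -0. -0.]
[307 227  15  27 389] [ 0.4469 -0.244   0.0269] ((446.61358642578125, -244.18740844726562), (19.90142059326172, 12.930882453918457), 33.8897705078125)
0.88 [171.6, 38.9, 231.5, 156.6] [ 0.5   -0.086  0.004]
((491.82781982421875, -94.5755615234375), (90.24684143066406, 34.26188659667969), 39.589229583740234)
0.8 [297.7, 152.8, 334.9, 255.3] [ 0.471 -0.228  0.004]
((476.5223388671875, -225.61056518554688), (87.71305084228516, 33.89458465576172), 34.258331298828125)
0.79 [401.8, 154.5, 498.3, 234.4] [ 0.55  -0.34   0.004]
((551.09326171875, -328.31561279296875), (33.49237823486328, 88.0318374633789), 0.058239277452230453)
shift cm [ 29.34 -20.05  -8.87] rotvec [0.    0.    0.752]
```

View pics/w1.png

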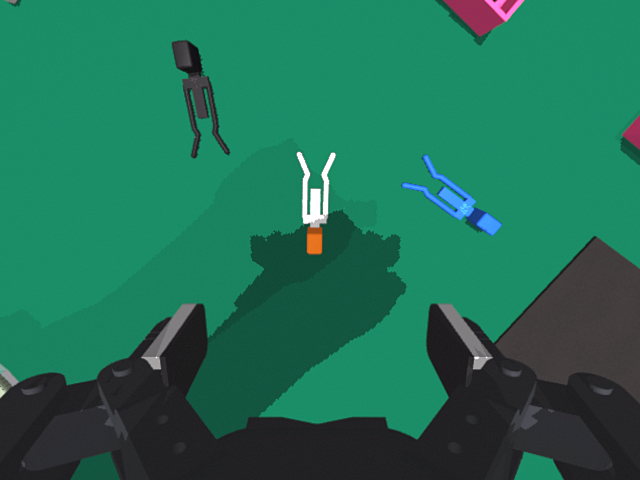

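The orange-gripped steel clip is confirmed at wrist-px (314,240). Its mouth points up at (316,155), its yaw is 0.595, and its grip is at (0.4466, -0.2441). I'll close the strap first.

Call:
move_arm:
  series:
    - [[31.4, -19, 1], [0, 0, 0.752], 0]
    - [[31.4, -19, 1], [0, 0, 0.752], 0]
    - [[31.4, -19, 1], [0, 0, 0.752], 0]
    - [[31.4, -19, 1], [0, 0, 0.752], 0]
    - [[31.4, -19, 1], [0, 0, 0.752], 0]
    - [[31.4, -19, 1], [0, 0, 0.752], 0]
    - [[31.4, -19, 1], [0, 0, 0.752], 0]
    - [[31.4, -19, 1], [0, 0, 0.752], 0]
    - [[31.4, -19, 1], [0, 0, 0.752], 0]
    - [[31.4, -19, 1], [0, 0, 0.752], 0]
    - [[31.4, -19, 1], [0, 0, 0.752], 0]
    - [[31.4, -19, 1], [0, 0, 0.752], 0]
    - [[31.4, -19, 1], [0, 0, 0.752], 0]
    - [[31.4, -19, 1], [0, 0, 0.752], 0]

```text
clock: 3.23
position: [0.6228, 0.1025, 0.2015]
tool_rot: [3.141, -0.0, -0.154]
force: [-1.1, -0.4, 0.1]
grip_width: 0.0002
finger_force: 0.0
```

Call:
move_arm:
  series:
    - [[0, 0, 3.5], [0, 0, 0], 0]
    - [[0, 0, 7], [0, 0, 0], 0]
    - [[0, 0, 10], [0, 0, 0], 0]
    - [[0, 0, 11.5], [0, 0, 0], 0]
    - [[0, 0, 12], [0, 0, 0], 0]
    - [[0, 0, 12.4], [0, 0, 0], 0]
    - [[0, 0, 12.8], [0, 0, 0], 0]
    - [[0, 0, 13.2], [0, 0, 0], 0]
    - [[0, 0, 13.6], [0, 0, 0], 0]
    - [[0, 0, 14], [0, 0, 0], 0]
    - [[0, 0, 14.4], [0, 0, 0], 0]
    - [[0, 0, 14.7], [0, 0, 0], 0]
    - [[0, 0, 14.8], [0, 0, 0], 0]
    - [[0, 0, 14.9], [0, 0, 0], 0]
    - [[0, 0, 14.9], [0, 0, 0], 0]
    - [[0, 0, 14.9], [0, 0, 0], 0]

```text
clock: 4.57
position: [0.6229, 0.1041, 0.0523]
tool_rot: [3.142, -0.0, -0.152]
force: [-0.4, -0.2, 1.0]
grip_width: 0.0004
finger_force: 0.0
```

Call:
move_arm:
  series:
    - [[0, 0, 0.1], [0, 0, 0], 0]
    - [[0, 0, 0.2], [0, 0, 0], 0]
    - [[0, 0, 0.25], [0, 0, 0], 0]
    - [[0, 0, 0.25], [0, 0, 0], 0]

```text
clock: 4.9
position: [0.623, 0.1042, 0.0501]
tool_rot: [-3.142, -0.0, -0.152]
force: [-1.5, 0.5, 4.7]
grip_width: -0.0001
finger_force: 2.7
```

Call:
move_arm:
  series:
    - [[0, 0, 0.05], [0, 0, 0], 0]
    - [[0, 0, 0.1], [0, 0, 0], 0]
    - [[0, 0, 0.1], [0, 0, 0], 0]

```text
clock: 5.15
position: [0.623, 0.1042, 0.0499]
tool_rot: [-3.141, -0.0, -0.152]
force: [-6.3, -0.6, 20.6]
grip_width: 0.0003
finger_force: 10.2
```

Call:
move_arm:
  series:
    - [[0, 0, -2], [0, 0, 0], 0]
    - [[-1, 0, -6], [0, 0, 0], 50]
    - [[-2.5, 0, -10], [0, 0, 0], 100]
    - [[-2.5, 0, -14], [0, 0, 0], 100]
    - [[-2.5, 0, -18], [0, 0, 0], 100]
    - [[-2.5, 0, -18], [0, 0, 0], 100]
    - [[-2.5, 0, -18], [0, 0, 0], 100]
    - [[-2.5, 0, -18], [0, 0, 0], 100]

```text
clock: 5.82
position: [0.598, 0.1079, 0.2286]
tool_rot: [3.142, 0.0, -0.152]
force: [-0.5, -0.3, -0.8]
grip_width: 0.0834
finger_force: 0.0
```

```bash
python3 - <<'E'
from h import *
s=bot.observe();print(s["clock"],np.round(s["position"],4),np.round(s["tool_rot"],4),np.abs(s["qd"]).max())
im,dp=bot.grab_frame("wrist");save("w2",im);np.save("w2.npy",dp)
hsv=cv2.cvtColor(im,cv2.COLOR_RGB2HSV)
m=cv2.inRange(hsv,(20,130,80),(34,255,255));v,u=np.nonzero((m>0)&(dp>0));P=world("wrist",np.c_[u,v],depth=dp[v,u],st=s)
P=P[(P[:,2]>.03)&(P[:,2]<.08)];c=P.mean(0);print("strap",len(P),c,np.linalg.lstsq(np.c_[P[:,:2]-c[:2],np.ones(len(P))],P[:,2],rcond=None)[0])
# rectified: project pixels on z=.05 top
Q=world("wrist",np.c_[u,v],z=.05,st=s);r=cv2.minAreaRect((Q[:,:2]*1000).astype(np.float32));print(r)
np.save("strap.npy",Q)
# stud head
v,u=np.nonzero(dp>0);A=world("wrist",np.c_[u,v],depth=dp[v,u],st=s)
h=(A[:,2]>.063)&(A[:,2]<.073)&(abs(A[:,0]-.57)<.05)&(abs(A[:,1]-.11)<.03);H=A[h]
print("head",h.sum(),H.mean(0),cv2.minEnclosingCircle((H[:,:2]*1000).astype(np.float32)),u[h].mean(),v[h].mean())
E
```

```text
5.8167 [0.598  0.1079 0.2286] [ 3.1415e+00  1.0000e-04 -1.5220e-01] 0.025969666454985673
strap 9930 [0.58886093 0.10905388 0.04906812] [-0.00015919 -0.00089873  0.04906812]
((579.3698120117188, 110.69517517089844), (56.15385818481445, 181.14410400390625), 80.60785675048828)
head 472 [0.57408012 0.11150438 0.06615491] ((573.4387817382812, 111.81620025634766), 10.943293571472168) 316.79025423728814 247.51906779661016
```

View pics/w2.png

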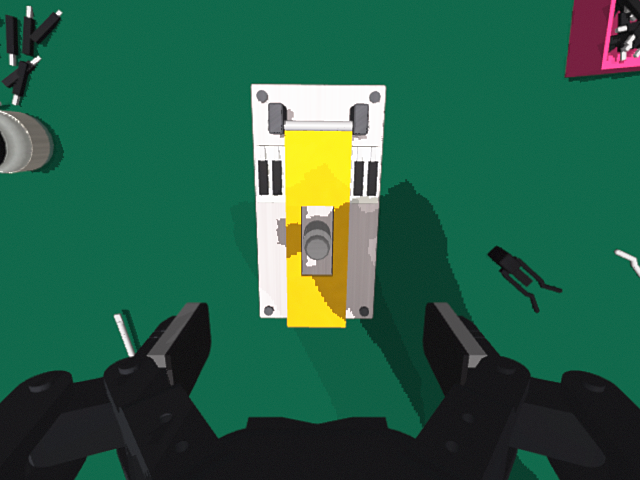

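The strap is closed: its plane is level at z≈0.049. The stud head is at px (317,247), world (0.5737, 0.1118), and lies on the strap centreline. The nest yaw is about -0.163. Next is the clip.

```bash
python3 - <<'E'
from h import *
to((.4466,-.2441,.12),.595)
E
```

```text
shift cm [-9.58 37.07 10.82] rotvec [ 0.     0.001 -0.747]
```

Call:
move_arm:
  series:
    - [[-9.6, 37.1, 3], [0, 0, -0.747], 100]
    - [[-9.6, 37.1, 3], [0, 0, -0.747], 100]
    - [[-9.6, 37.1, 3], [0, 0, -0.747], 100]
    - [[-9.6, 37.1, 3], [0, 0, -0.747], 100]
    - [[-9.6, 37.1, 3], [0, 0, -0.747], 100]
    - [[-9.6, 37.1, 3], [0, 0, -0.747], 100]
    - [[-9.6, 37.1, 3], [0, 0, -0.747], 100]
    - [[-9.6, 37.1, 3], [0, 0, -0.747], 100]
    - [[-9.6, 37.1, 3], [0, 0, -0.747], 100]
    - [[-9.6, 37.1, 3], [0, 0, -0.747], 70]
    - [[-9.6, 37.1, 7], [0, 0, -0.747], 60]
    - [[-9.6, 37.1, 10.8], [0, 0, -0.747], 60]
    - [[-9.6, 37.1, 10.8], [0, 0, -0.747], 60]
    - [[-9.6, 37.1, 10.8], [0, 0, -0.747], 60]
    - [[-9.6, 37.1, 10.8], [0, 0, -0.747], 60]

```text
clock: 7.12
position: [0.4475, -0.2441, 0.1218]
tool_rot: [-3.142, -0.0, 0.595]
force: [0.2, -1.0, 1.5]
grip_width: 0.051
finger_force: 0.0
```

```bash
python3 - <<'E'
from h import *
s=bot.observe();print(s["clock"],np.round(s["position"],4),np.round(s["tool_rot"],4),np.abs(s["qd"]).max())
im,dp=bot.grab_frame("wrist");save("w3",im)
hsv=cv2.cvtColor(im,cv2.COLOR_RGB2HSV)
m=cv2.inRange(hsv,(6,150,60),(19,255,255))
v,u=np.nonzero((m>0)&(dp>0));P=world("wrist",np.c_[u,v],depth=dp[v,u],st=s)
T=P[P[:,2]>.023];print(len(P),P.max(0),T.mean(0));r=cv2.minAreaRect((T[:,:2]*1000).astype(np.float32));print(r)
w=cv2.inRange(hsv,(0,0,170),(180,60,255));v,u=np.nonzero((w>0)&(dp>0));Q=world("wrist",np.c_[u,v],depth=dp[v,u],st=s)
Q=Q[(np.hypot(Q[:,0]-.4466,Q[:,1]+.2441)<.1)&(Q[:,2]<.02)];print(len(Q),Q.mean(0),cv2.minAreaRect((Q[:,:2]*1000).astype(np.float32)))
to((r[0][0]/1000,r[0][1]/1000,.004),.595)
E
```

```text
7.1167 [ 0.4475 -0.2441  0.1218] [-3.1415e+00 -1.0000e-04  5.9530e-01] 0.030767262194832324
719 [ 0.45787617 -0.23386686  0.02993094] [ 0.44702098 -0.24419979  0.02680657]
((446.86785888671875, -244.22042846679688), (19.950124740600586, 13.772579193115234), 30.932191848754883)
2224 [ 0.48088132 -0.22193376  0.00366885] ((484.4808044433594, -220.28599548339844), (70.66322326660156, 35.3861083984375), 34.109352111816406)
shift cm [-0.09 -0.08 11.84] rotvec [ 0.001 -0.001  0.   ]
```

Call:
move_arm:
  series:
    - [[-0.05, 0, 4], [0, 0, 0], 60]
    - [[-0.05, 0, 8], [0, 0, 0], 60]
    - [[-0.05, 0, 10.5], [0, 0, 0], 60]
    - [[-0.05, 0, 11.4], [0, 0, 0], 60]
    - [[-0.05, 0, 11.7], [0, 0, 0], 60]
    - [[-0.05, 0, 11.8], [0, 0, 0], 60]
    - [[-0.05, 0, 11.8], [0, 0, 0], 0]
    - [[-0.05, 0, 11.8], [0, 0, 0], 0]
    - [[-0.05, 0, 11.8], [0, 0, 0], 0]
    - [[-0.05, 0, 11.8], [0, 0, 0], 0]
    - [[-0.05, 0, 11.8], [0, 0, 0], 0]
    - [[-0.05, 0, 11.8], [0, 0, 0], 0]
    - [[-0.05, 0, 11.8], [0, 0, 0], 0]
    - [[-0.05, 0, 11.8], [0, 0, 0], 0]
  squeeze: 60

```text
clock: 8.33
position: [0.4473, -0.2449, 0.0042]
tool_rot: [3.14, -0.001, 0.595]
force: [-1.7, 1.6, 15.7]
grip_width: 0.0129
finger_force: 58.5
```

Call:
move_arm:
  series:
    - [[0, 0, -0.5], [0, 0, 0], 0]
    - [[0, 0, -2], [0, 0, 0], 0]
    - [[0, 0, -5], [0, 0, 0], 0]
    - [[0, 0, -8], [0, 0, 0], 0]
    - [[0, 0, -11], [0, 0, 0], 0]
    - [[0, 0, -12], [0, 0, 0], 0]
    - [[0, 0, -12], [0, 0, 0], 0]

```text
clock: 8.92
position: [0.4479, -0.2452, 0.1259]
tool_rot: [3.137, -0.003, 0.594]
force: [-0.1, 0.1, -0.5]
grip_width: 0.0126
finger_force: 58.7
```

```bash
cat >> h.py <<'E'
def inhand(name):
    "clip in tool frame: grip top, wire rectangle, wire pitch"
    s=bot.observe();print(s["clock"],np.round(s["position"],4),np.round(s["tool_rot"],4),np.round(s["force"],1))
    im,dp=bot.grab_frame("wrist");save(name,im)
    Rt=Rn.from_euler("xyz",s["tool_rot"]);hsv=cv2.cvtColor(im,cv2.COLOR_RGB2HSV)
    def tool(m):
        v,u=np.nonzero((m>0)&(dp>0));return Rt.inv().apply(world("wrist",np.c_[u,v],depth=dp[v,u],st=s)-s["position"])*1000
    P=tool(cv2.inRange(hsv,(6,150,60),(19,255,255)));P=P[abs(P[:,2])<40]
    print("grip",len(P),np.round(P.min(0),1),np.round(P.max(0),1))
    Q=tool(cv2.inRange(hsv,(0,0,120),(180,70,255)))
    Q=Q[(Q[:,0]>14)&(Q[:,0]<95)&(abs(Q[:,1])<20)&(abs(Q[:,2])<25)]
    print("wire",len(Q),np.round(Q.min(0),1),np.round(Q.max(0),1),cv2.minAreaRect(Q[:,:2].astype(np.float32)))
    c=np.polyfit(Q[:,0],Q[:,2],1);print("slope z/x",c)
    for a in range(15,90,10):
        q=Q[abs(Q[:,0]-a)<5]
        if len(q):print(a,np.round([q[:,1].min(),q[:,1].max(),np.median(q[:,2])],1))
E
python3 -c "
from h import *
inhand('w4')"
```

```text
8.9167 [ 0.4479 -0.2452  0.1259] [ 3.1373e+00 -2.5000e-03  5.9440e-01] [-0.1  0.1 -0.5]
grip 2598 [-10.6  -6.8 -26.4] [10.7  6.1  3.5]
wire 6462 [ 14.  -18.1  -1.9] [79.9 17.5  4.5] ((46.956729888916016, -0.330078125), (65.88717651367188, 35.60266876220703), 0.04348229244351387)
slope z/x [0.01054448 0.1362661 ]
15 [-12.4  11.7   0.2]
25 [-12.7  12.    0.4]
35 [-12.6  11.9   0.4]
45 [-12.7  12.1   0.5]
55 [-12.5  11.9   0.7]
65 [-14.7  14.3   0.7]
75 [-18.1  17.5   0.8]
```

View pics/w4.png

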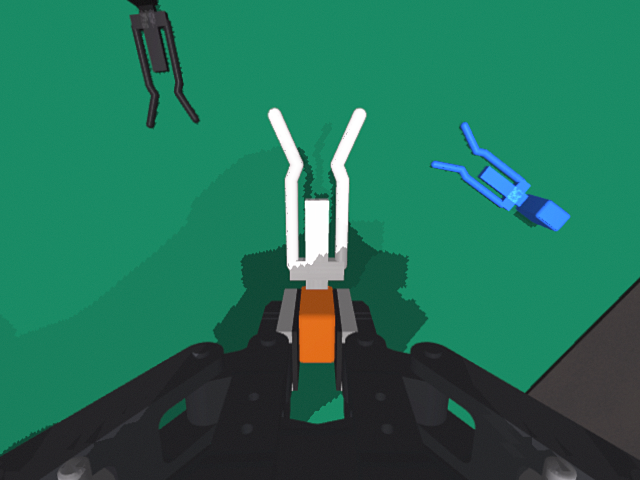

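```bash
python3 - <<'E'
from h import *
to((.4711,.1285,.1),-.163)
E
```

```text
shift cm [ 22.89 -29.6    2.37] rotvec [ 0.002 -0.002  0.757]
```

Call:
move_arm:
  series:
    - [[2, -2.5, 0], [0, 0, 0.07], 0]
    - [[5, -6, 0], [0, 0, 0.17], 0]
    - [[8, -10, 0], [0, 0, 0.27], 0]
    - [[10.5, -13.5, 0], [0, 0, 0.36], 0]
    - [[13, -17, 0], [0, 0, 0.45], 0]
    - [[16, -20.5, 0], [0, 0, 0.54], 0]
    - [[18.5, -24, 0], [0, 0, 0.62], 0]
    - [[21, -27, 0], [0, 0, 0.7], 0]
    - [[22.3, -29, 0], [0.002, -0.002, 0.74], 0]
    - [[22.9, -29.6, 1], [0.002, -0.002, 0.757], 0]
    - [[22.9, -29.6, 2.4], [0.002, -0.002, 0.757], 0]
    - [[22.9, -29.6, 2.4], [0.002, -0.002, 0.757], 0]
    - [[22.9, -29.6, 2.4], [0.002, -0.002, 0.757], 0]
    - [[22.9, -29.6, 2.4], [0.002, -0.002, 0.757], 0]

```text
clock: 10.13
position: [0.4703, 0.1282, 0.0987]
tool_rot: [-3.141, 0.003, -0.163]
force: [-0.2, -0.7, -0.5]
grip_width: 0.0128
finger_force: 58.8
```

```bash
python3 - <<'E'
from h import *
inhand('w5')
to((.4711,.1285,.0565),-.163)
s=bot.observe();im,dp=bot.grab_frame("wrist")
v,u=np.nonzero(dp>0);A=world("wrist",np.c_[u,v],depth=dp[v,u],st=s)
h=(A[:,2]>.062)&(A[:,2]<.073)&(abs(A[:,0]-.57)<.03)&(abs(A[:,1]-.11)<.03);H=A[h]
print("head",h.sum(),H.mean(0),cv2.minEnclosingCircle((H[:,:2]*1000).astype(np.float32)))
Rt=Rn.from_euler("xyz",s["tool_rot"]);print("in tool mm",Rt.inv().apply(H.mean(0)-s["position"])*1000)
hs=cv2.cvtColor(im,cv2.COLOR_RGB2HSV);m=(cv2.inRange(hs,(20,130,80),(34,255,255))>0)&(dp>0);v,u=np.nonzero(m);Y=world("wrist",np.c_[u,v],depth=dp[m],st=s)
Y=Y[abs(Y[:,2]-.05)<.01];print("strap z",np.median(Y[:,2]),cv2.minAreaRect((Y[:,:2]*1000).astype(np.float32)))
E
```

```text
10.1333 [0.4703 0.1282 0.0987] [-3.1412  0.0032 -0.1632] [-0.2 -0.7 -0.5]
grip 2574 [-10.6  -7.2 -24.6] [64.5  6.2  3.8]
wire 5840 [ 14.  -17.6  -1.8] [79.3 17.5  3.2] ((46.6700439453125, -0.06936454772949219), (65.33434295654297, 35.09886932373047), 0.01465583685785532)
slope z/x [0.01008557 0.10182498]
15 [-12.4  10.5   0.2]
25 [-12.4  10.4   0.3]
35 [-12.5  12.    0.4]
45 [-12.3  12.1   0.5]
55 [-12.4  11.9   0.7]
65 [-14.5  14.4   0.7]
75 [-17.6  17.5   0.8]
shift cm [ 0.07 -0.03  4.25] rotvec [-0.001  0.003 -0.   ]
head 2198 [0.57272837 0.11173453 0.06612253] ((573.0307006835938, 111.32833862304688), 11.267341613769531)
in tool mm [103.63288478  -0.32130856  32.64412479]
strap z 0.04904052660701651 ((543.4862060546875, 116.47496032714844), (56.127418518066406, 108.52088928222656), 80.68722534179688)
```

View pics/w5.png

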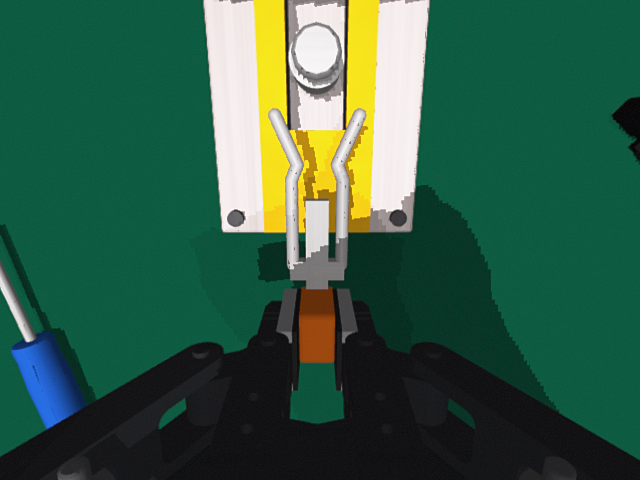

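Call:
move_arm:
  series:
    - [[0.05, 0, 1.5], [0, 0.009, 0], 0]
    - [[0.05, 0, 3], [0, 0.009, 0], 0]
    - [[0.05, 0, 3.8], [0, 0.009, 0], 0]
    - [[0.05, 0, 4.15], [0, 0.009, 0], 0]
    - [[0.05, 0, 4.25], [0, 0.009, 0], 0]
    - [[0.05, 0, 4.25], [0, 0.009, 0], 0]
    - [[0.05, 0, 4.25], [0, 0.009, 0], 0]

```text
clock: 10.82
position: [0.4712, 0.129, 0.0569]
tool_rot: [-3.14, -0.007, -0.163]
force: [0.3, 0.6, -1.8]
grip_width: 0.0129
finger_force: 58.8
```

Call:
move_arm:
  series:
    - [[0.5, 0, 0.04], [0, 0, 0], 0]
    - [[1.2, 0, 0.08], [0, 0, 0], 0]
    - [[1.9, 0, 0.08], [0, 0, 0], 0]
    - [[2.5, 0, 0.08], [0, 0, 0], 0]
    - [[2.9, 0, 0.08], [0, 0, 0], 0]
    - [[3.1, 0, 0.08], [0, 0, 0], 0]
    - [[3.1, 0, 0.08], [0, 0, 0], 0]
    - [[3.1, 0, 0.08], [0, 0, 0], 0]

```text
clock: 11.48
position: [0.5013, 0.1239, 0.0556]
tool_rot: [-3.141, -0.006, -0.162]
force: [-0.2, 0.5, -1.0]
grip_width: 0.0128
finger_force: 58.8
```

```bash
python3 - <<'E'
from h import *
inhand('w6')
E
```

```text
11.4833 [0.5013 0.1239 0.0556] [-3.1406 -0.0061 -0.1624] [-0.2  0.5 -1. ]
grip 2717 [-10.3 -27.6 -24.6] [106.8  28.6  18.8]
wire 9162 [ 14.  -17.6 -13. ] [85.7 17.4 12.1] ((49.84892654418945, -0.1258087158203125), (71.63192749023438, 34.97682571411133), 0.07275532931089401)
slope z/x [-0.13790629  4.67501947]
15 [-12.4  10.5   0.2]
25 [-12.4  11.9   0.4]
35 [-12.4  11.9   0.4]
45 [-12.5  12.    0.5]
55 [-12.4  11.8   0.7]
65 [-14.6  14.4  -8.8]
75 [-17.6  17.4 -10. ]
85 [-9.9 10.9 -8.9]
```

View pics/w6.png

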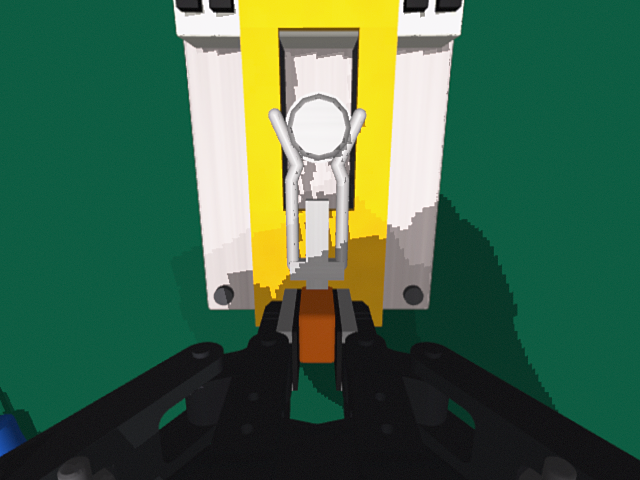

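The clip mouth is centred round the neck, with the head at px (318,127) between the legs. Next comes the guarded push.

Call:
move_arm:
  series:
    - [[0.2, 0, 0], [0, 0, 0], 0]
    - [[0.4, 0, 0], [0, 0, 0], 0]
    - [[0.6, 0, 0], [0, 0, 0], 0]
    - [[0.7, 0, 0], [0, 0, 0], 0]
    - [[0.7, 0, 0], [0, 0, 0], 0]

```text
clock: 11.95
position: [0.5084, 0.1226, 0.0557]
tool_rot: [-3.141, -0.006, -0.163]
force: [0.5, -2.0, -1.2]
grip_width: 0.0127
finger_force: 58.8
```

Call:
move_arm:
  series:
    - [[0.1, 0, 0], [0, 0, 0], 0]
    - [[0.2, 0, 0], [0, 0, 0], 0]
    - [[0.2, 0, 0], [0, 0, 0], 0]

```text
clock: 12.2
position: [0.51, 0.1223, 0.0556]
tool_rot: [-3.141, -0.006, -0.162]
force: [-2.3, -2.5, -1.5]
grip_width: 0.0126
finger_force: 58.7
```

Call:
move_arm:
  series:
    - [[0.1, 0, 0], [0, 0, 0], 0]
    - [[0.15, 0, 0], [0, 0, 0], 0]
    - [[0.15, 0, 0], [0, 0, 0], 0]

```text
clock: 12.45
position: [0.5109, 0.1222, 0.0555]
tool_rot: [-3.141, -0.005, -0.162]
force: [-5.9, -0.8, -0.4]
grip_width: 0.0129
finger_force: 58.8
```

Call:
move_arm:
  series:
    - [[0.05, 0, 0], [0, 0, 0], 0]
    - [[0.1, 0, 0], [0, 0, 0], 0]
    - [[0.1, 0, 0], [0, 0, 0], 0]

```text
clock: 12.7
position: [0.5115, 0.1221, 0.0554]
tool_rot: [-3.141, -0.004, -0.162]
force: [-6.2, -1.3, -1.3]
grip_width: 0.013
finger_force: 58.8
```

Call:
move_arm:
  series:
    - [[0.05, 0, 0], [0, 0, 0], 0]
    - [[0.1, 0, 0], [0, 0, 0], 0]
    - [[0.1, 0, 0], [0, 0, 0], 0]

```text
clock: 12.95
position: [0.5127, 0.1219, 0.0554]
tool_rot: [-3.141, -0.004, -0.162]
force: [-6.0, -1.3, -0.8]
grip_width: 0.0128
finger_force: 58.9
```

Call:
move_arm:
  series:
    - [[0.05, 0, 0], [0, 0, 0], 0]
    - [[0.1, 0, 0], [0, 0, 0], 0]
    - [[0.1, 0, 0], [0, 0, 0], 0]

```text
clock: 13.2
position: [0.5139, 0.1217, 0.0555]
tool_rot: [-3.141, -0.005, -0.162]
force: [-5.2, -1.3, -0.7]
grip_width: 0.0127
finger_force: 58.9
```

Call:
move_arm:
  series:
    - [[0.05, 0, 0], [0, 0, 0], 0]
    - [[0.1, 0, 0], [0, 0, 0], 0]
    - [[0.1, 0, 0], [0, 0, 0], 0]

```text
clock: 13.45
position: [0.5163, 0.1214, 0.0559]
tool_rot: [-3.14, -0.007, -0.163]
force: [3.4, -4.5, -0.8]
grip_width: 0.0128
finger_force: 58.8
```

The force dropped from -6 N to +3 N, so the bulges have passed. I'll ease on to the stop.

Call:
move_arm:
  series:
    - [[0.05, 0, 0], [0, 0, 0], 0]
    - [[0.1, 0, 0], [0, 0, 0], 0]
    - [[0.15, 0, 0], [0, 0, 0], 0]
    - [[0.15, 0, 0], [0, 0, 0], 0]

```text
clock: 13.78
position: [0.5179, 0.1212, 0.056]
tool_rot: [-3.14, -0.008, -0.163]
force: [3.4, -4.8, -1.6]
grip_width: 0.0127
finger_force: 58.8
```

Call:
move_arm:
  series:
    - [[0.05, 0, 0], [0, 0, 0], 0]
    - [[0.1, 0, 0], [0, 0, 0], 0]
    - [[0.1, 0, 0], [0, 0, 0], 0]

```text
clock: 14.03
position: [0.5184, 0.1212, 0.0558]
tool_rot: [-3.14, -0.007, -0.162]
force: [2.2, -4.6, -1.8]
grip_width: 0.0128
finger_force: 58.8
```

Call:
move_arm:
  series:
    - [[0.05, 0.02, 0], [0, 0, 0], 0]
    - [[0.05, 0.02, 0], [0, 0, 0], 0]

```text
clock: 14.2
position: [0.5188, 0.121, 0.0558]
tool_rot: [-3.14, -0.007, -0.162]
force: [1.3, -4.0, -1.3]
grip_width: 0.0128
finger_force: 58.8
```

Call:
move_arm:
  series:
    - [[0.05, 0, 0], [0, 0, 0], 0]
    - [[0.05, 0, 0], [0, 0, 0], 0]

```text
clock: 14.37
position: [0.5191, 0.121, 0.0558]
tool_rot: [-3.14, -0.006, -0.162]
force: [2.5, -3.9, -1.4]
grip_width: 0.0129
finger_force: 58.8
```

Call:
move_arm:
  series:
    - [[0.05, 0, 0], [0, 0, 0], 0]
    - [[0.05, 0, 0], [0, 0, 0], 0]

```text
clock: 14.53
position: [0.5196, 0.1209, 0.0558]
tool_rot: [-3.14, -0.006, -0.162]
force: [0.9, -3.5, -0.6]
grip_width: 0.0127
finger_force: 58.8
```

Call:
move_arm:
  series:
    - [[0.05, 0, 0], [0, 0, 0], 0]
    - [[0.05, 0, 0], [0, 0, 0], 0]

```text
clock: 14.7
position: [0.5201, 0.1208, 0.0558]
tool_rot: [-3.14, -0.006, -0.162]
force: [-0.3, -3.1, -1.2]
grip_width: 0.0127
finger_force: 58.8
```

Call:
move_arm:
  series:
    - [[0.05, 0, 0], [0, 0, 0], 0]
    - [[0.05, 0, 0], [0, 0, 0], 0]

```text
clock: 14.87
position: [0.5207, 0.1208, 0.0558]
tool_rot: [-3.14, -0.006, -0.162]
force: [-0.2, -1.9, -0.8]
grip_width: 0.013
finger_force: 58.8
```

Call:
move_arm:
  series:
    - [[0.04, 0, 0], [0, 0, 0], 0]
    - [[0.04, 0, 0], [0, 0, 0], 0]

```text
clock: 15.03
position: [0.5208, 0.1207, 0.0558]
tool_rot: [-3.14, -0.006, -0.162]
force: [-1.8, -1.4, -0.5]
grip_width: 0.0125
finger_force: 58.9
```

Call:
move_arm:
  series:
    - [[0.03, 0, 0], [0, 0, 0], 0]
    - [[0.03, 0, 0], [0, 0, 0], 0]

```text
clock: 15.2
position: [0.5209, 0.1207, 0.0557]
tool_rot: [-3.141, -0.006, -0.162]
force: [-3.5, -1.0, -0.3]
grip_width: 0.0128
finger_force: 59.0
```

The stop is felt: motion stalls at 0.5209 as the force rises, 6.4 mm past the snap. I'll relax, lower slightly and release.

Call:
move_arm:
  series:
    - [[-0.03, 0, 0.05], [0, 0, 0], 0]
    - [[-0.03, 0, 0.1], [0, 0, 0], 0]
    - [[-0.03, 0, 0.1], [0, 0, 0], 0]
    - [[-0.03, 0, 0.1], [0, 0, 0], 20]
    - [[-0.03, 0, 0.1], [0, 0, 0], 30]
    - [[-0.03, 0, 0.1], [0, 0, 0], 50]
    - [[-0.03, 0, 0.1], [0, 0, 0], 50]
    - [[-0.03, 0, 0.1], [0, 0, 0], 50]
    - [[-0.03, 0, -1], [0, 0, 0], 50]
    - [[-0.03, 0, -3], [0, 0, 0], 50]
    - [[-0.03, 0, -6], [0, 0, 0], 50]
    - [[-0.03, 0, -9], [0, 0, 0], 60]
    - [[-0.03, 0, -11], [0, 0, 0], 60]
    - [[-0.03, 0, -11], [0, 0, 0], 60]
    - [[-0.03, 0, -11], [0, 0, 0], 60]

```text
clock: 16.45
position: [0.5208, 0.1208, 0.1674]
tool_rot: [-3.139, -0.009, -0.162]
force: [-1.0, 0.1, -0.3]
grip_width: 0.0512
finger_force: 0.0
```

```bash
python3 - <<'E'
from h import *
s=bot.observe();im,dp=bot.grab_frame("wrist")
v,u=np.nonzero(dp>0);A=world("wrist",np.c_[u,v],depth=dp[v,u],st=s);Cc=im[v,u]
h=(A[:,2]>.063)&(A[:,2]<.073)&(np.hypot(A[:,0]-.573,A[:,1]-.112)<.02);H=cv2.minEnclosingCircle((A[h][:,:2]*1000).astype(np.float32))
hs=cv2.cvtColor(im,cv2.COLOR_RGB2HSV);m=(cv2.inRange(hs,(6,150,60),(17,255,255))>0)&(dp>0);v,u=np.nonzero(m);G=world("wrist",np.c_[u,v],depth=dp[m],st=s)
T=G[(G[:,2]>.072)&(G[:,2]<.085)];r=cv2.minAreaRect((T[:,:2]*1000).astype(np.float32))
print("head",H,"grip",len(T),T.mean(0),r,"dist",np.hypot(*(np.array(H[0])-r[0])))
print("grip slope",np.linalg.lstsq(np.c_[T[:,:2]-T[:,:2].mean(0),np.ones(len(T))],T[:,2],rcond=None)[0])
save("w7",cv2.resize(im[60:380,160:480],(600,600),interpolation=cv2.INTER_CUBIC))
E
```

```text
head ((573.1143188476562, 111.59780883789062), 10.854683876037598) grip 630 [0.52114524 0.12084628 0.07669709] ((520.5579223632812, 120.98212432861328), (13.264799118041992, 20.326400756835938), 80.85176849365234) dist 53.38764078559983
grip slope [-0.02867923 -0.00268772  0.07669709]
```

View pics/w7.png

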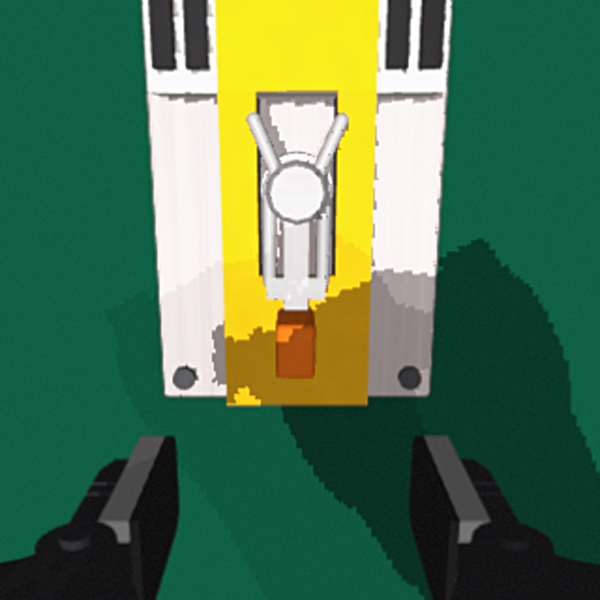

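The clip is home: the grip-to-stud distance is 53.4 mm against the nominal 54, it lies flat and is released, and the legs are closed behind the head at crop px (297,192).

```bash
python3 -c "
from workcell import bot
print(bot.job_done())"
```

```text
the job is handed in; nothing more can be done
None
```

The strap is closed flat and the orange-gripped clip is snapped home on the stud's neck and released; I handed the job in after about 16.5 s, but the call returned no verdict.

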